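# Draw the calibration plate from its flush dock and seat it in the checking cradle

### The job

Slide the steel calibration plate along its flush dock with a gentle fingertip until its end hangs over the dock's open front, then take it by that end and lay it flat in the checking cradle with its other end against the red jaw. Push plate and jaw back until the jaw comes up hard against the end of its travel, lean on it there with about 10 N for a second, and let go. Never use more than 15 N on the jaw or 20 N on the dock, do not drop the plate, and leave the other things on the bench where they are.

Things in the scene. Friction and masses are not known exactly. Their poses are not given: they have to be found in the camera images.
- plate_center (a point): centre of the steel calibration plate: a flat loose bar 130 mm long (its x), 36 mm wide (its y), 3 mm thick (its z, up), 80 to 150 g, with a blue band across the middle and an orange stripe at each end; both ends are alike. It starts flat in the dock's recess, its top flush with the lips round it
- plate: the same plate, origin at the centre of its underside. A closed fingertip pressed on its top with about 4 to 10 N drags it along the smooth dock. Contact is stiff (about 20 N per mm): come down slowly, by feel. It tips off when more than 65 mm of it overhangs; with about 35 mm out it lies steady, and can be taken there from above by its two long sides
- dock_mouth (a point): on the floor of the dock's recess (50 mm above the table), in the middle of its open front edge, above the vertical front face; x points from the open front into the dock, y sideways, z up. The plate starts 8 to 12 mm inside this edge, with only 2 to 6 mm behind it. In front of the edge there is nothing down to the table
- dock: fixed cream block, 156 mm long, 100 wide, 53 tall, with a shallow recess in its top, 40 mm wide and 144 mm long from the open front to the rear lip; grey lips 3 mm high along both sides and the rear. Origin at table level, 74 mm behind (+x of) the front edge; axes as dock_mouth
- jaw_face (a point): foot of the middle of the red jaw's front face, at the level of the cradle floor (50 mm above the table); moves with the jaw. x points from the cradle's open front through the jaw (the way to push), y sideways, z up. The front edge of the cradle floor is 69 to 94 mm in front (-x) of the jaw's face at the start; before it there is nothing down to the table
- jaw: red jaw, 38 mm wide, 11.5 mm tall, sliding in a black cradle (slick blue floor between aluminium lips 7 mm high, 44 mm apart) and back into a white housing 104 mm tall, whose front is 23 mm or more behind the jaw's face. It slides stiffly (about 3 N), stays where left, and runs back 3 to 28 mm, a different amount each time, to a hard end that can only be felt. Origin 0.5 mm above jaw_face
- lens_blank: bystander, not to be disturbed: amber lens blank, 68 mm disc, 11 mm thick; origin at its underside
- spray: bystander, not to be disturbed: small bottle with a blue cap, 40 mm across, 110 mm tall; origin at its underside
- glasses: bystander, not to be disturbed: red spectacles, about 125 x 150 mm, 48 mm tall; origin at its underside
- screw_cup: bystander, not to be disturbed: small blue bowl, 56 mm across, 35 mm tall; origin at its underside
- driver: bystander, not to be disturbed: screwdriver, 140 mm long; origin at its underside
- job_tray: bystander, not to be disturbed: green open job tray, 120 x 160 x 40 mm; origin at its underside
- cleaner: bystander, not to be disturbed: cleaner bottle with a black cap, 56 mm across, 160 mm tall; origin at its underside
Things that resemble listed ones, but are neither listed nor needed, are in the scene too. There is more than one size of the plate; the job needs the smallest.

How it is judged:
By the outcome, as a careful person would: the job done as asked, in the order asked, and still so for the second after the job is handed in, with the robot touching nothing.
It also fails if it takes over 72 s, if anything falls off the work surface, if the arm or the gripper's body presses on something with over 40 N, if the wrist force passes 120 N, or if a joint passes its speed limit or range.

### The arm

A 6-joint arm with a two-finger parallel gripper is mounted at the origin on the work surface. World frame = base frame: x ahead of the robot, y to its left, z up, the work surface at z = 0. Lengths are in m, angles in rad, forces in N, time in s.
With the tool pointing down it reaches from about 0.2 to 0.875 m from the base axis. Payload 3.4 kg.
Tool frame: the origin (TCP) lies between the finger pads; the fingertips stand 25 mm ahead of it and the grasp point (between the pads) lies 6 mm ahead of it (r.nose_length is the z of the fingertips in the tool frame, in m); z points along the fingers, y is the line along which they close (so a half turn about z gives the same grasp; the last joint's range is limited). The gripper opens to 94 mm and grips with 3 to 60 N. Pads are 16 mm wide; open, the fingers measure 119 mm over their backs; the gripper's body (75 mm by 177 mm) begins 78 mm behind the grasp point.
Start: joints at [-1.414, 0.276, 1.505, -0, 1.361, -0.121], TCP at [0.158, -0.553, 0.209] pointing down, gripper open.
Joint ranges: [-2.89, 2.89], [-0.75, 2.08], [0.22, 2.7], [-1.18, 4.32], [0.11, 2.71], [-2.7, 2.7]. Speed limits (rad/s): [2.57, 2.57, 3.14, 3.14, 3.14, 3.14].

### API

Orientations are given as a unit quaternion [w, x, y, z].
In Python, from plant import r, gripper_to, inverse_kinematics, vision, models, telemetry gives the robot as it stands. Calls block until the motion is done:
- r.move_to(position, orientation): joint-space move of the TCP to a pose.
- r.move_l(position, rot=None, vel=0.15, guard=None): straight line of the TCP; rot=None keeps the orientation; vel is the mean speed in m/s. With guard (N) it stops when the force on the tool has changed by that much, and returns True; else False.
- r.movej(angles): joint-space move.
- gripper_to(opening, f_grip=None): finger opening in m; f_grip is the grip in N (None keeps the last); returns when the fingers have stopped.
- r.hold(seconds).
- inverse_kinematics(position, orientation): joint angles nearest the present ones, or None.
- vision.snapshot(name): name is "scene" or "side" or "wrist"; returns the picture (480x640x3 uint8, red, green, blue); there is no depth.
- vision.get_calibration(name): a dict with "fx", "fy", "cx", "cy" (pixels), "position" and "orientation" of the camera in the world. Camera axes: x right, y down, z forward; pixel columns grow to the right and rows downward; lengths in m; the calibration is good to about 2 mm. A picture is of the moment at which its call begins: read the wrist's pose just before it. get_calibration takes no time and is no camera call; for the wrist camera it gives the pose at the moment of the call.
A pose or a line that the arm cannot do raises r.PlanningError and nothing moves.
- r.sign_off(): hands the job in; it is judged then, once.
Trained networks look in the newest picture that a camera, given by its name, has taken for a name from the list of things; names that differ only in an ending like _2 or _b are one class to them, and where a whole thing is asked for, a point or a joint stands for the part that bears it (a point fixed in the world has none). Each returns a list of dicts, best first, with "score" (0 to 1); they miss things now and then, are a little off and sometimes report something else, mostly with a low value. They report only what shows in the picture. A call takes as long as a camera call. They do not tell look-alikes from the thing itself.
- models.boxes_of(thing, camera): "at" ([x, y, z] in m, in world coordinates, good to about 4 mm: the middle of the surface that is visible of it).
- models.regions_of(thing, camera): "pixels" (480x640 bool, what is visible of it).
- models.mark_of(thing, camera): "at" ([x, y, z] in m, in world coordinates, good to about 4 mm: a listed point, or the origin of a listed thing).
Readings, each from a call of its own:
- telemetry.current_t(): time.
- telemetry.current_joints(): joint angles.
- telemetry.current_dq(): joint speeds.
- telemetry.current_joint_efforts(): joint torques, N m.
- telemetry.current_ee_pos(): TCP position.
- telemetry.current_tool_rot(): TCP orientation.
- telemetry.current_wrist_force(): force on the tool from outside, world axes, zero at the start.
- telemetry.current_torque(): the same for the moment, N m.
- telemetry.current_opening(): finger opening in m.
- telemetry.current_finger_force(): force on a finger pad.
Only numpy, scipy, OpenCV 4.12 (cv2) and the standard library are available. Lean on these libraries where they do the work, as an engineer would, in place of code of your own. Each camera call takes 0.05 s, during which the arm holds its last target. There are 200 camera calls.

## Working session

There is one attempt and no reset: what is moved stays moved. The work goes in short steps, each a Python script; the robot and the scene stay as the last script left them, time stands still between calls to the robot, and variables do not carry over. Pictures are saved under pics/ and viewed, at most 12 in all, crops included, and the job is handed in when it is done.

```bash
ls; mkdir -p pics
python3 - <<'E'
from plant import r, vision, models, telemetry
import cv2, numpy as np
np.set_printoptions(precision=4,suppress=True)
ims=[]
for c in ("scene","side"):
    im=vision.snapshot(c); cv2.imwrite(f"pics/{c}0.png",im[...,::-1]); 
    k=vision.get_calibration(c); print(c,k)
    for t in ("plate_center","dock_mouth","jaw_face","plate","dock","jaw"):
        for d in models.mark_of(t,c)[:4]: print(t,np.round(d["at"],4),round(d["score"],2))
print(telemetry.current_t(), r.nose_length, telemetry.current_tool_rot())
E
```

```text
pics
scene {'fx': 462.653759427947, 'fy': 462.653759427947, 'cx': 327.43491082851875, 'cy': 244.62107733644189, 'position': array([1.4206, 0.2276, 0.8633]), 'orientation': array([-0.2416,  0.5273,  0.7389, -0.343 ])}
plate_center [ 0.5461 -0.2411  0.0551] 0.97
plate_center [ 0.4966 -0.6327  0.0032] 0.81
plate_center [ 0.2953 -0.1939  0.0017] 0.7
dock_mouth [ 0.4677 -0.2445  0.0503] 0.87
jaw_face [0.5659 0.1604 0.0479] 0.45
plate [ 0.2956 -0.1937  0.0003] 0.98
plate [ 0.5429 -0.2354  0.0493] 0.94
plate [ 0.4996 -0.6296 -0.0031] 0.83
plate [ 0.5056  0.0121 -0.0021] 0.68
dock [ 0.5424 -0.2347 -0.0057] 0.87
jaw [0.5717 0.1574 0.0494] 0.41
side {'fx': 526.8751513174077, 'fy': 526.8751513174077, 'cx': 330.0985851296222, 'cy': 233.2899187768566, 'position': array([0.1871, 0.9303, 0.8258]), 'orientation': array([ 0.0742, -0.124 ,  0.8795, -0.4535])}
plate_center [ 0.3011 -0.1964 -0.0016] 0.75
plate_center [ 0.4974 -0.6353  0.0004] 0.75
plate_center [ 0.5446 -0.2456  0.0541] 0.63
dock_mouth [ 0.4673 -0.2417  0.0519] 0.56
dock_mouth [0.5684 0.1596 0.0527] 0.21
jaw_face [0.5675 0.1614 0.0521] 0.85
plate [ 0.4919 -0.6316 -0.0019] 0.83
plate [ 0.5461 -0.2356  0.0507] 0.78
plate [ 0.2989 -0.1945 -0.0016] 0.7
dock [ 0.5426 -0.2411  0.0008] 0.78
jaw [0.5675 0.1576 0.0504] 0.79
0.7 0.025 [ 0.0001  0.9904  0.1385 -0.    ]
```

View pics/scene0.png

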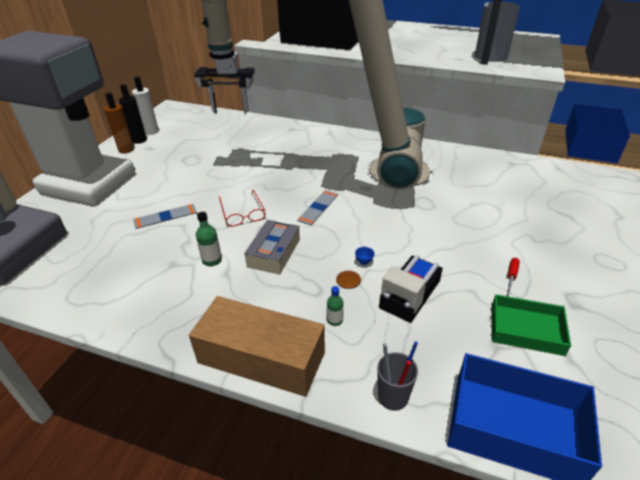

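View pics/side0.png

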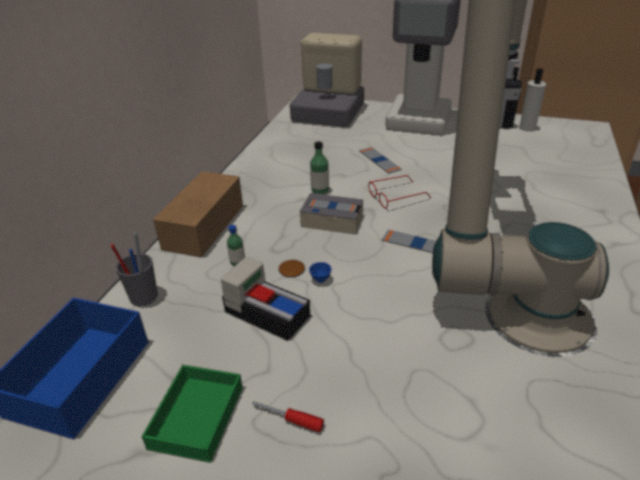

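Candidates for the plate, in scene pixels: (273,238) in the dock, and two longer loose ones on the table at (165,216) and (319,207). The description picks the one in the dock. Next I'll take close wrist views of the dock and cradle.

```bash
cat > h.py <<'E'
from plant import r, gripper_to, inverse_kinematics, vision, models, telemetry
import numpy as np, cv2
from scipy.spatial.transform import Rotation as R
np.set_printoptions(precision=4,suppress=True)
def down(yaw):  # tool z down, tool x at world angle yaw
    q=(R.from_euler('z',yaw)*R.from_euler('x',np.pi)).as_quat(); return np.array([q[3],q[0],q[1],q[2]])
def cam(name):
    k=vision.get_calibration(name); q=k["orientation"]
    return k, R.from_quat([q[1],q[2],q[3],q[0]]).as_matrix(), np.array(k["position"])
def topix(P,name,c=None):
    k,M,p=c or cam(name); v=(np.atleast_2d(P)-p)@M
    return np.c_[k["fx"]*v[:,0]/v[:,2]+k["cx"],k["fy"]*v[:,1]/v[:,2]+k["cy"]]
def toworld(uv,z,name,c=None):
    k,M,p=c or cam(name); uv=np.atleast_2d(uv).astype(float)
    d=np.c_[(uv[:,0]-k["cx"])/k["fx"],(uv[:,1]-k["cy"])/k["fy"],np.ones(len(uv))]@M.T
    return p+d*((z-p[2])/d[:,2])[:,None]
W=telemetry.current_wrist_force
E
python3 - <<'E'
from h import *
for t in ("lens_blank","spray","glasses","screw_cup","cleaner"):
    for d in models.mark_of(t,"scene")[:2]: print(t,d["at"],round(d["score"],2))
q=down(0.278-0.2)
for n,p in (("dock",[0.45,-0.24,0.30]),("cradle",[0.45,0.16,0.30])):
    r.move_to(p,q); c=cam("wrist"); im=vision.snapshot("wrist"); cv2.imwrite(f"pics/w_{n}.png",im[...,::-1])
    np.savez(f"{n}.npz",M=c[1],p=c[2]); print(n,c[2],c[1][:,2],c[0]["fx"],c[0]["cx"],c[0]["cy"])
    for t in ("plate_center","dock_mouth","dock") if n=="dock" else ("jaw_face","jaw"):
        for d in models.mark_of(t,"wrist")[:3]: print(t,d["at"],round(d["score"],2), topix(d["at"],"wrist",c))
print(telemetry.current_t())
E
```

```text
lens_blank [0.5788, -0.008, 0.0009] 0.74
lens_blank [0.5434, -0.2411, 0.0517] 0.34
spray [0.7237, 0.0009, -0.0025] 0.92
glasses [0.4405, -0.3769, -0.0036] 0.59
glasses [0.4668, -0.2452, 0.0513] 0.35
screw_cup [0.5033, 0.0121, -0.0036] 0.76
screw_cup [0.5437, -0.2375, -0.0025] 0.66
cleaner [0.6335, -0.3924, 0.0011] 0.6
dock [ 0.5231 -0.2355  0.4757] [-0.2533 -0.021  -0.9672] 362.45129888992744 315.6248463984913 242.50385867030747
plate_center [0.4975, -0.6336, 0.0023] 0.91 [[617.9305 191.8572]]
plate_center [0.543, -0.2395, 0.0514] 0.77 [[320.0251 129.2084]]
plate_center [0.2966, -0.1989, 0.0017] 0.6 [[277.1707 309.5201]]
dock_mouth [0.4627, -0.2432, 0.0521] 0.72 [[317.6831 200.8659]]
cradle [0.5237 0.1645 0.4761] [-0.2524 -0.0213 -0.9674] 362.45129888992744 315.6248463984913 242.50385867030747
jaw_face [0.5689, 0.1567, 0.0534] 0.79 [[325.1487 105.6872]]
jaw [0.5682, 0.1571, 0.0539] 0.87 [[324.7441 106.283 ]]
4.3917
```

View pics/w_dock.png

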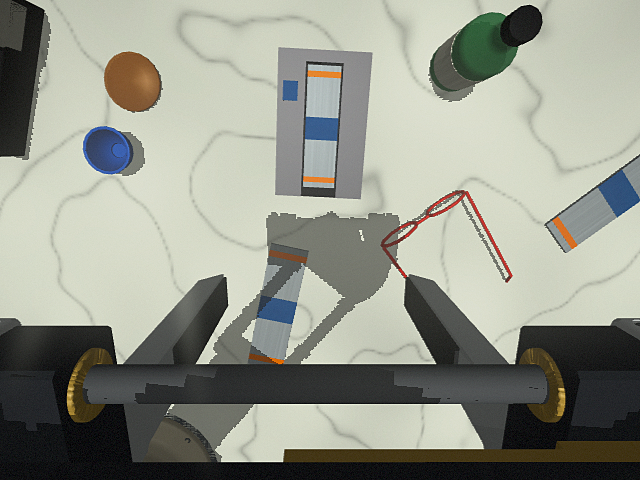

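View pics/w_cradle.png

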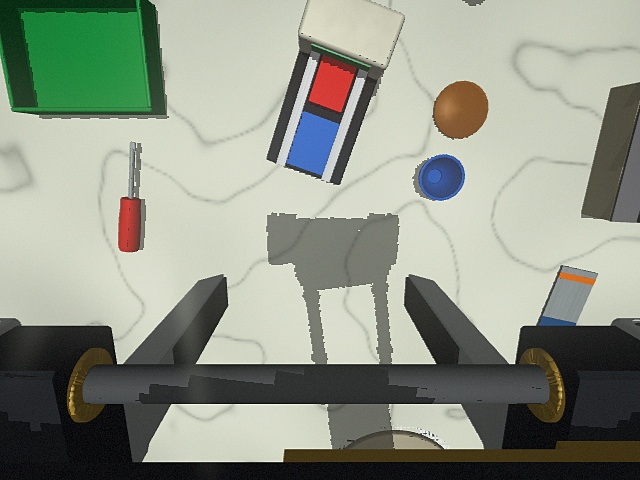

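Plate in dock at wrist pixel (320,128), clearly the shorter bar. Its mouth faces the robot, near (318,196). The cradle is tilted, with its blue floor at (313,145), red jaw at (331,85) and open front edge near (310,175). Next I'll measure axes by colour.

```bash
cat > seg.py <<'E'
from h import *
K=dict(fx=362.45129888992744,fy=362.45129888992744,cx=315.6248463984913,cy=242.50385867030747)
def rng(im,h0,h1,s=110,v=60):
    return cv2.inRange(cv2.cvtColor(im,cv2.COLOR_BGR2HSV),(h0,s,v),(h1,255,255))
def rect(m,box):
    x0,y0,x1,y1=box; k=np.zeros_like(m); k[y0:y1,x0:x1]=m[y0:y1,x0:x1]
    n,l,st,ce=cv2.connectedComponentsWithStats(k); i=1+np.argmax(st[1:,4])
    ys,xs=np.nonzero(l==i); return np.c_[xs,ys]
E
python3 - <<'E'
from seg import *
def load(n):
    f=np.load(n+".npz"); return cv2.imread(f"pics/w_{n}.png"),(K,f["M"],f["p"])
def box(pts,z,c):
    w=toworld(pts,z,"wrist",c)[:,:2]; (cx,cy),(a,b),t=cv2.minAreaRect((w*1000).astype(np.float32)); 
    return w,np.array([cx,cy]),(a,b),t
im,c=load("dock")
o=[]
for b in ((290,60,355,90),(290,165,355,190)):
    w,ce,s,t=box(rect(rng(im,5,20),b),.053,c); o.append(ce); print("orange",ce,s,t)
w,ce,s,t=box(rect(rng(im,100,125),(300,100,345,150)),.053,c); print("band",ce,s,t)
d=o[0]-o[1]; print("axis yaw",np.arctan2(d[1],d[0]),np.linalg.norm(d),"mid",(o[0]+o[1])/2)
# dock grey outline/dark recess: print row intensities along the axis near mouth
g=cv2.cvtColor(im,cv2.COLOR_BGR2GRAY); print("col319 rows180-206",g[180:206,319])
print("mouth row world", toworld([[319,196],[319,188]],.05,"wrist",c))
im,c=load("cradle")
for n,m,b,z in (("blue",rng(im,100,125),(280,100,350,180),.05),("red",cv2.bitwise_or(rng(im,0,8),rng(im,170,180)),(300,50,365,120),.0615)):
    w,ce,s,t=box(rect(m,b),z,c); print(n,ce,s,t); print(cv2.boxPoints((tuple(ce),s,t)))
S=cv2.resize(im[40:200,240:420],None,fx=4,fy=4,interpolation=cv2.INTER_CUBIC)[:600]; 
D=cv2.resize(cv2.imread("pics/w_dock.png")[40:210,265:385],None,fx=3.5,fy=3.5,interpolation=cv2.INTER_CUBIC)
h=min(len(S),len(D)); cv2.imwrite("pics/crop.png",np.hstack([S[:h,:370*2-360+0],D[:h]])[:, :800] if 0 else np.hstack([cv2.resize(S[:h],None,fx=.5,fy=.5) if 0 else S[:h,:380],D[:h]])[:, :800])
E
```

```text
orange [ 599.8883 -239.1139] (6.09544563293457, 36.5118293762207) 1.5182827711105347
orange [ 487.8174 -242.1799] (6.1706132888793945, 36.058692932128906) 1.4476596117019653
band [ 543.8361 -240.5483] (23.764888763427734, 35.99778366088867) 1.577368140220642
axis yaw 0.027350666673883143 112.11285375037632 mid [ 543.8528 -240.6469]
col319 rows180-206 [148 145 166 178 172 176 184 139  52  57  62  63  63  63  62  57  36 237
 220 214 214 215 214 215 214 214]
mouth row world [[ 0.4682 -0.2443  0.05  ]
 [ 0.4776 -0.2436  0.05  ]]
blue [528.0646 168.0796] (43.97431182861328, 60.04363250732422) 75.25479125976562
[[493.4353 154.4577]
 [551.5016 139.1754]
 [562.694  181.7015]
 [504.6277 196.9839]]
red [589.8221 151.6465] (38.367347717285156, 48.02616882324219) 75.28277587890625
[[561.7233 139.1927]
 [608.1738 126.9917]
 [617.921  164.1003]
 [571.4705 176.3013]]
```

View pics/crop.png

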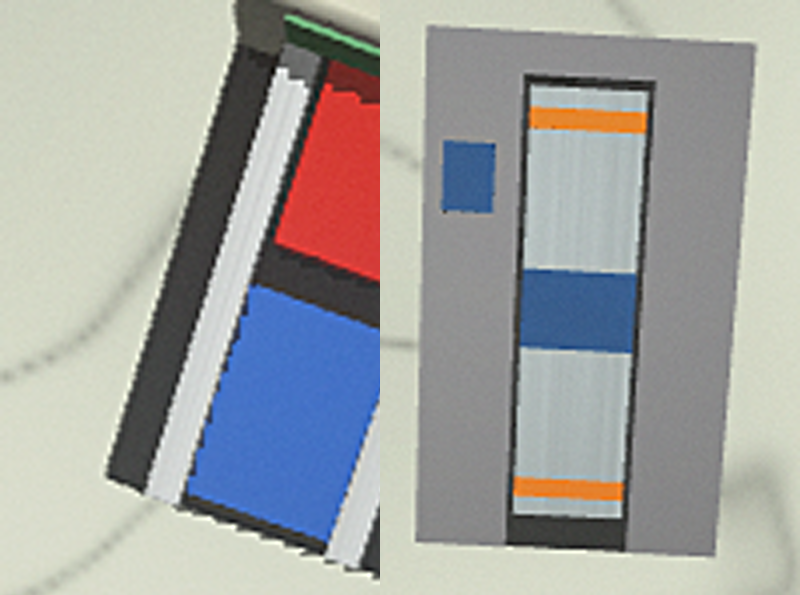

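Dock: yaw 0.027, plate centre (0.544,-0.2406), mouth x≈0.468. Cradle: yaw -0.258, jaw face (0.5666,0.1577). The close crop confirms the plate: 36 mm wide with stripes 112 mm apart, so it is the 130 mm one. Now the slide.

```bash
cat > slide.py <<'E'
from h import *
a=0.027; q=down(a); u=np.array([np.cos(a),np.sin(a),0])
C=np.array([0.5439,-0.2406,0])
gripper_to(0.0)
s=C+18*1e-3*u
r.move_to(s+[0,0,0.10],q); r.move_l(s+[0,0,0.084],vel=0.08)
r.hold(0.1); w0=np.array(W())
hit=r.move_l(s+[0,0,0.074],vel=0.006,guard=2.5)
p=np.array(telemetry.current_ee_pos()); print("hit",hit,p,np.array(W())-w0)
z=p[2]
def fz(): return (np.array(W())-w0)[2]
def settle(z,xy,lo=5.0,hi=7.5):
    for _ in range(12):
        f=fz()
        if lo<=f<=hi: break
        z-=np.clip((6.2-f)/30e3,-.0002,.0001); r.move_l([xy[0],xy[1],z],vel=0.01)
    return z
if hit:
    z=settle(z,s); print("pressed",z,fz())
    for i in range(1,11):
        t=s-u*0.0047*i; r.move_l([t[0],t[1],z],vel=0.03); print(i,np.array(W())-w0); z=settle(z,t,4.5,8.)
    r.move_l([t[0],t[1],z+.03],vel=0.1)
    m=C-.06*u; r.move_to([m[0]-.03,m[1],.22],q)
    c=cam("wrist"); im=vision.snapshot("wrist"); cv2.imwrite("pics/w_slid.png",im[...,::-1]); np.savez("slid.npz",M=c[1],p=c[2])
    print(topix(C+[0,0,.053],"wrist",c))
print(telemetry.current_t())
E
python3 slide.py
```

```text
hit False [ 0.5619 -0.2401  0.074 ] [-0.0376 -0.2659 -0.0674]
9.7583
```

Run:
```python
from h import *
print(telemetry.current_opening(),telemetry.current_ee_pos(),telemetry.current_tool_rot(),W(),r.nose_length)
a=vision.snapshot("wrist"); b=vision.snapshot("side")
b=cv2.resize(b[170:250,270:400],(640,394),interpolation=cv2.INTER_CUBIC)
cv2.imwrite("pics/chk.png",cv2.resize(np.vstack([cv2.resize(a[:330],(640,330)),b])[...,::-1],(500,566)))
```

```text
0.00063682024157721 [ 0.5619 -0.2401  0.074 ] [0.     0.9999 0.0135 0.    ] [-0.0602 -0.1697 -0.0578] 0.025
```

View pics/chk.png

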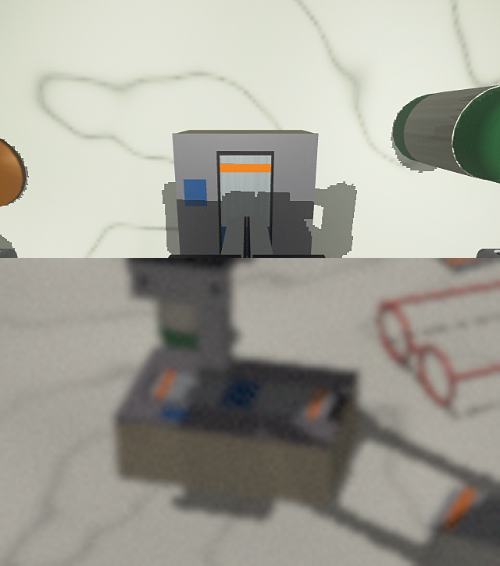

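The wrist view shows closed fingertips centred over the plate. The side view shows them just above it, with no contact yet. So the surface is a little lower than nominal, and I'll keep coming down by feel.

```bash
python3 - <<'E'
s=open('slide.py').read()
s=s.replace("gripper_to(0.0)\n","").replace("r.move_to(s+[0,0,0.10],q); r.move_l(s+[0,0,0.084],vel=0.08)\n","").replace("s+[0,0,0.074]","s+[0,0,0.066]").replace("vel=0.006","vel=0.005")
open('slide.py','w').write(s)
E
python3 slide.py
```

```text
hit False [ 0.5619 -0.2401  0.066 ] [-0.6367  0.0749  0.3903]
11.7083
```

Run:
```python
from h import *
for _ in range(3): print(np.array(W()),telemetry.current_ee_pos()[2],telemetry.current_torque()); r.hold(.05)
p=np.array(telemetry.current_ee_pos())
c=cam("wrist"); a=vision.snapshot("wrist"); b=vision.snapshot("scene"); d=vision.snapshot("side")
P=[p+[0,0,-.025],[p[0],p[1],.053]]
out=[]
for im,n in ((a,"wrist"),(b,"scene"),(d,"side")):
    uv=topix(P,n,c if n=="wrist" else None); print(n,uv); x,y=uv[1].astype(int); 
    hw=(60,45) if n!="wrist" else (100,75); x=np.clip(x,hw[0],640-hw[0]);y=np.clip(y,hw[1],480-hw[1])
    k=cv2.resize(im[y-hw[1]:y+hw[1],x-hw[0]:x+hw[0]],(400,300),interpolation=cv2.INTER_CUBIC); f=200/hw[0]
    for (X,Y),col in zip(uv,((0,255,0),(255,0,255))): cv2.circle(k,(int((X-x+hw[0])*f),int((Y-y+hw[1])*f)),3,col,-1)
    out.append(k)
out.append(out[0]*0)
cv2.imwrite("pics/chk2.png",np.vstack([np.hstack(out[:2]),np.hstack(out[2:])])[...,::-1])
```

```text
[-0.3799 -0.2499  0.3856] 0.06602949934376262 [ 0.014   0.0588 -0.0123]
[-0.5345 -0.2323 -0.6478] 0.06602469746097414 [ 0.0123 -0.035   0.0463]
[-1.1079  0.4393  0.0502] 0.06602819122794137 [ 0.0187  0.0162 -0.0251]
wrist [[314.3564 276.7955]
 [314.3108 284.2257]]
scene [[270.0469 245.3094]
 [269.6733 241.9637]]
side [[326.1703 208.2663]
 [326.0728 204.5935]]
```

View pics/chk2.png

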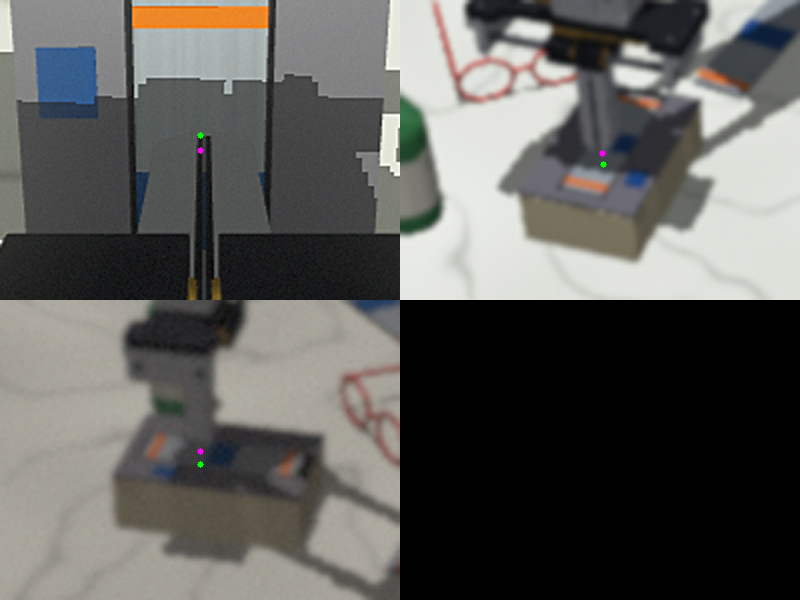

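In the scene and side views the closed tip still stands a little above the plate, so it is higher than the nominal point. I'll continue down by feel.

```bash
sed -i 's/s+\[0,0,0.066\]/s+[0,0,0.056]/' slide.py; python3 slide.py
```

```text
hit True [ 0.5619 -0.2401  0.0567] [0.6262 0.0845 4.3347]
pressed 0.05637068349336957 5.387917248849819
1 [ 0.6857 -0.7984  4.7777]
2 [ 0.8651 -0.5362  5.4213]
3 [ 0.9559 -0.3892  5.229 ]
4 [1.3306 0.7828 5.8484]
5 [0.9795 0.8045 5.5969]
6 [ 0.8169 -0.0069  6.629 ]
7 [ 0.8463 -0.8686  5.2812]
8 [ 0.7935 -0.2639  5.4105]
9 [ 1.2021 -0.2179  6.4547]
10 [ 0.6035 -0.2955  6.3529]
[[316.1177 128.0498]]
19.05
```

Run:
```python
from seg import *
f=np.load("slid.npz"); c=(K,f["M"],f["p"]); im=cv2.imread("pics/w_slid.png")
m=rng(im,5,20); n,l,st,ce=cv2.connectedComponentsWithStats(m)
for i in range(1,n):
    if st[i,4]>60: print(st[i],ce[i],toworld(ce[i],.053,"wrist",c))
cv2.imwrite("pics/v.png",im)
```

```text
[  52   47   68   72 3773] [85.6565 82.9621] [[ 0.5761 -0.0383  0.053 ]]
[296 115  41   8 321] [316.0997 118.5763] [[ 0.552  -0.2404  0.053 ]]
[600 219  32  38 370] [615.7108 237.5162] [[ 0.4502 -0.5343  0.053 ]]
[298 237  37   7 247] [316.0972 240.0486] [[ 0.4399 -0.2434  0.053 ]]
[262 275  31  11 213] [276.6667 280.1315] [[ 0.3974 -0.205   0.053 ]]
```

View pics/v.png

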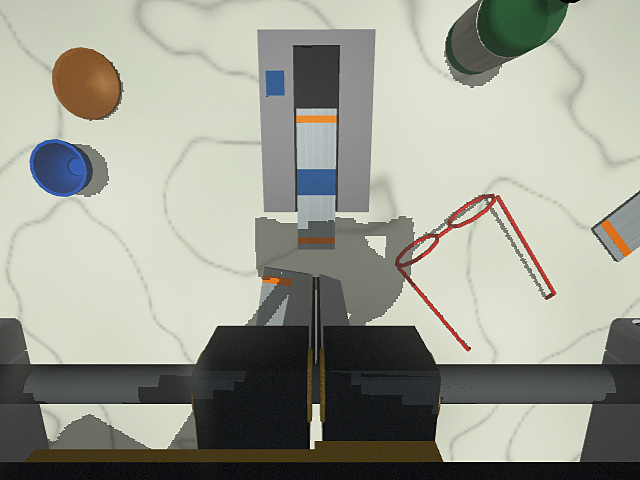

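The plate slid cleanly to centre (0.496,-0.242), leaving about 37 mm overhanging. Contact came at TCP z≈0.0567, so the tips really stand about 4 mm ahead of the TCP rather than 25. I'll check that against the image of the tips.

Run:
```python
from seg import *
f=np.load("slid.npz"); c=(K,f["M"],f["p"])
a=.027; p=np.array([.5439-.06*np.cos(a)-.03,-.2406-.06*np.sin(a),.22]); print(telemetry.current_ee_pos(),p)
for n in (.025,.004):
    for dx in (-.008,0,.008): print(n,dx,topix([p+[dx,.012,-n],p+[dx,-.012,-n]],"wrist",c).ravel())
print("glasses left", toworld([[398,262],[410,235]],.045,"wrist",c))
```

```text
[ 0.4534 -0.2416  0.2178] [ 0.4539 -0.2422  0.22  ]
0.025 -0.008 [294.3518 289.2283 335.0177 290.2464]
0.025 0 [294.5151 276.4369 335.5713 277.4749]
0.025 0.008 [294.6816 263.3974 336.1357 264.4558]
0.004 -0.008 [292.1233 304.1431 337.0569 305.2551]
0.004 0 [292.2803 290.1531 337.6908 291.2891]
0.004 0.008 [292.4406 275.8625 338.3384 277.0233]
glasses left [[ 0.4171 -0.327   0.045 ]
 [ 0.4455 -0.3365  0.045 ]]
```

Run:
```python
from h import *
a=0.027; q=down(a); u=np.array([np.cos(a),np.sin(a),0])
g=np.array([.4960,-.2419,0])-.048*u
gripper_to(0.060)
r.move_to(g+[0,0,.11],q)
hit=r.move_l(g+[0,0,.038],vel=.06,guard=4); print("hit",hit)
if not hit:
    r.hold(.1); w0=np.array(W())
    gripper_to(0.030,8); print(telemetry.current_opening(),telemetry.current_finger_force(),np.array(W())-w0)
    gripper_to(0.030,45); print(telemetry.current_opening(),telemetry.current_finger_force(),np.array(W())-w0)
    if telemetry.current_opening()>.034:
        r.move_l(g+[0,0,.045],vel=.03); r.hold(.1); print(np.array(W())-w0,telemetry.current_torque())
        r.move_l(g+[0,0,.14],vel=.08); r.hold(.2); print(np.array(W())-w0,telemetry.current_torque(),telemetry.current_opening())
        c=cam("wrist"); im=vision.snapshot("wrist"); cv2.imwrite("pics/held.png",im[...,::-1]); np.savez("held.npz",M=c[1],p=c[2])
        print(models.mark_of("plate_center","wrist")[:2])
        d=vision.snapshot("side"); s=vision.snapshot("scene")
        cv2.imwrite("pics/held_v.png",np.hstack([cv2.resize(im[:330],(480,400)),cv2.resize(d[140:280,250:400],(320,400))])[...,::-1])
print(telemetry.current_t())
```

```text
hit False
0.035667176475388467 7.987817823886871 [0.6848 1.0699 1.1189]
0.0342987660715753 44.98526751995087 [0.2036 0.5904 1.726 ]
[ 1.3838  0.6413 -0.5643] [-0.0103  0.1208 -0.0059]
[ 1.3052  0.6106 -0.2784] [0.0191 0.0774 0.0073] 0.03460371093581131
[{'at': [0.4939, -0.2419, 0.152], 'score': 0.77}]
24.9833
```

View pics/held_v.png

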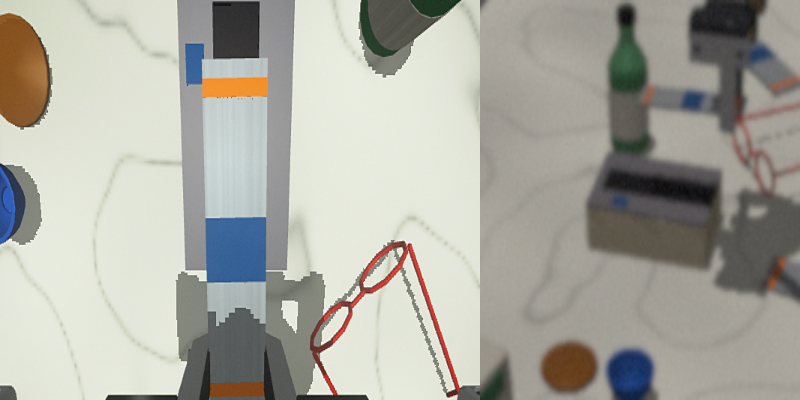

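```bash
cat > place1.py <<'E'
from seg import *
f=np.load("held.npz"); c=(K,f["M"],f["p"]); im=cv2.imread("pics/held.png")
o=toworld(rect(rng(im,5,20),(260,50,370,110)).mean(0),.155,"wrist",c)[0]
pb=rect(rng(im,100,125),(265,170,365,240)); bnd=toworld(pb.mean(0),.155,"wrist",c)[0]
print("far",o,"band",bnd,np.linalg.norm(o-bnd))
ph=np.arctan2(*(o-bnd)[1::-1]); print("plate yaw",ph)
a=.027; u=np.array([np.cos(a),np.sin(a)]); n=np.array([-u[1],u[0]])
g=np.array([.4960,-.2419])-.048*u
off=(bnd[:2]-g)@np.c_[u,n]; print("offset",off)
b=-.258; q=down(b-(ph-a)); v=np.array([np.cos(b),np.sin(b)]); nv=np.array([-v[1],v[0]])
J=np.array([.5666,.1577])
T=lambda gap:J-v*(gap+.065+.048)-nv*off[1]   # TCP xy for a given gap of plate end to jaw
if __name__=="__main__":
    print(T(.006), inverse_kinematics([*T(.006),.12],q))
E
python3 place1.py
```

```text
far [ 0.5513 -0.2399  0.155 ] band [ 0.4963 -0.2419  0.155 ] 0.055017751402037816
plate yaw 0.03626111040997883
offset [0.0483 0.    ]
[0.4515 0.188 ] [ 0.2522  0.2179  1.8232 -0.      1.1005  2.0903]
```

Run:
```python
from place1 import *
r.move_to([*T(.006),.14],q)
r.move_l([*T(.006),.052],vel=.08)
r.hold(.15); w0=np.array(W())
hit=r.move_l([*T(.006),.0375],vel=.01,guard=2.5); print("down",hit,telemetry.current_ee_pos(),np.array(W())-w0,telemetry.current_torque(),telemetry.current_opening())
cc=cam("wrist"); im=vision.snapshot("wrist"); d=vision.snapshot("side"); np.savez("low.npz",M=cc[1],p=cc[2]); cv2.imwrite("pics/low.png",im[...,::-1])
cv2.imwrite("pics/low_v.png",np.hstack([cv2.resize(im[40:330,140:500],(480,400)),cv2.resize(d[230:350,200:330],(320,400))])[...,::-1])
print(telemetry.current_t())
```

```text
far [ 0.5513 -0.2399  0.155 ] band [ 0.4963 -0.2419  0.155 ] 0.055017751402037816
plate yaw 0.03626111040997883
offset [0.0483 0.    ]
down False [0.4517 0.1881 0.0377] [ 0.1881 -1.2634  1.2072] [ 0.0344 -0.0193  0.0227] 0.03492345185355263
29.6667
```

View pics/low_v.png

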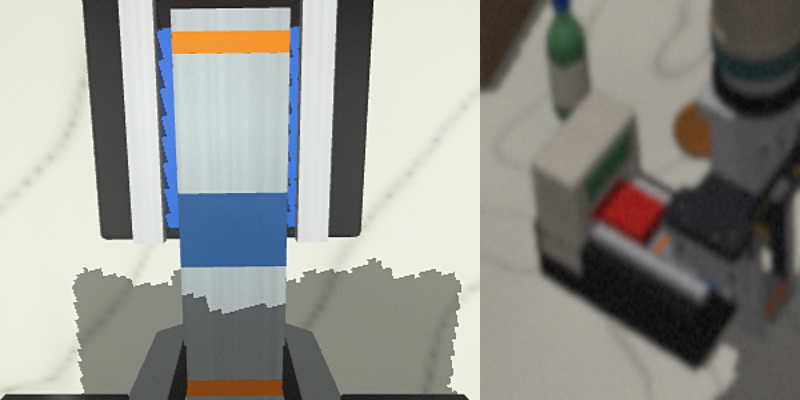

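Plate sits level between the lips, with its far stripe in front of the jaw. Next: seat it, release, then push the end with closed fingertips.

```bash
cat > push.py <<'E'
from place1 import *
def Fa(n=3):
    o=[]
    for _ in range(n): o.append(W()); r.hold(.01)
    return np.mean(o,0)
w0=Fa()
hit=r.move_l([*T(.006),.0355],vel=.01,guard=2); z=telemetry.current_ee_pos()[2]; print("down",hit,z,Fa()-w0)
w0=Fa(); hit=r.move_l([*T(-.006),z],vel=.01,guard=2.5); p=np.array(telemetry.current_ee_pos()); print("fwd",hit,p,Fa()-w0,"gap",np.dot(T(0)-p[:2],v))
gripper_to(.060); print("open",Fa()-w0)
r.move_l([p[0],p[1],.11],vel=.1)
gripper_to(0.0)
s=p[:2]-v*.037
r.move_l([*s,.11],vel=.12); r.move_l([*s,.044],vel=.08)
r.hold(.1); w0=Fa(5); V=np.array([*v,0])
hit=r.move_l([*(s+v*.055),.044],vel=.008,guard=6.5)
p=np.array(telemetry.current_ee_pos()); print("push",hit,"travel",np.dot(p[:2]-s,v),Fa()-w0,telemetry.current_t())
E
python3 push.py
```

```text
far [ 0.5513 -0.2399  0.155 ] band [ 0.4963 -0.2419  0.155 ] 0.055017751402037816
plate yaw 0.03626111040997883
offset [0.0483 0.    ]
down False 0.035650549448454985 [ 0.0621 -0.3972  2.5229]
fwd True [0.4577 0.1863 0.0355] [-0.2545 -0.9941  1.1624] gap -0.00042293063941796505
open [-0.3226 -1.0036 -2.1233]
push True travel 0.03228260734668269 [ 0.6552 -0.2768 -0.0618] 38.9583
```

```bash
cat > lean.py <<'E'
from h import *
b=-.258; v=np.array([np.cos(b),np.sin(b)])
def Fa(n=3):
    o=[]
    for _ in range(n): o.append(W()); r.hold(.01)
    return np.mean(o,0)
p=np.array(telemetry.current_ee_pos()); w0=np.array([0,0,0.])
s=0
for i in range(30):
    f=-(Fa()[:2]@v); e=np.array(telemetry.current_ee_pos()); print(i,round(s*1e3,2),np.round((e[:2]-p[:2])@v*1e3,2),round(f,2))
    if f>6 : break
    s+=.00025; t=p[:2]+v*s; r.move_l([*t,p[2]],vel=.01)
print(telemetry.current_t())
E
python3 lean.py
```

```text
0 0.0 -0.19 0.05
1 0.25 0.5 0.24
2 0.5 0.53 0.36
3 0.75 0.58 0.32
4 1.0 0.63 1.2
5 1.25 0.67 3.04
6 1.5 0.69 3.69
7 1.75 0.75 5.37
8 2.0 0.8 5.1
9 2.25 0.74 5.8
10 2.5 0.78 6.03
41.9
```

Run:
```python
from h import *
b=-.258; v=np.array([np.cos(b),np.sin(b)])
def F(n=5):
    o=[]
    for _ in range(n): o.append(W()); r.hold(.01)
    return -(np.mean(o,0)[:2]@v)
p=np.array(telemetry.current_ee_pos()); s=.0017; f=F(); print("start",f)
good=0; t0=None; log=[]
for i in range(60):
    if abs(f-10)>.6:
        s+=np.clip((10-f)/5e3,-.0004,.0003); r.move_l([*(p[:2]+v*s),p[2]],vel=.01)
    f=F(); now=telemetry.current_t(); log.append((round(now,2),round(f,1)))
    if f>13.5: s-=.0006; r.move_l([*(p[:2]+v*s),p[2]],vel=.02)
    if 8.8<f<11.5: t0=t0 or now
    else: t0=None
    if t0 and now-t0>1.4: break
print(log); e=np.array(telemetry.current_ee_pos()); print("moved",(e-p)[:2]@v)
q0=p[:2]-v*.03
r.move_l([*q0,p[2]],vel=.05); r.move_l([*q0,.16],vel=.12)
gripper_to(.06); r.move_to([.42,.20,.26],telemetry.current_tool_rot())
im=vision.snapshot("wrist"); d=vision.snapshot("side"); c=vision.snapshot("scene")
for t,k in (("jaw_face","side"),("plate_center","side"),("plate_center","wrist"),("jaw_face","wrist")): print(t,k,[(x["at"],round(x["score"],2)) for x in models.mark_of(t,k)[:4]])
cv2.imwrite("pics/end.png",np.hstack([cv2.resize(im[:330],(480,330)),cv2.resize(d[220:350,200:330],(320,330))])[...,::-1])
print(telemetry.current_t())
```

```text
start 5.875259905643322
[(42.23, np.float64(6.4)), (42.52, np.float64(6.8)), (42.82, np.float64(7.7)), (43.11, np.float64(8.2)), (43.4, np.float64(8.4)), (43.69, np.float64(8.7)), (43.98, np.float64(9.1)), (44.27, np.float64(9.0)), (44.57, np.float64(9.3)), (44.86, np.float64(10.1)), (44.9, np.float64(9.7)), (44.94, np.float64(9.7)), (44.98, np.float64(9.9)), (45.02, np.float64(10.5)), (45.07, np.float64(9.6)), (45.11, np.float64(9.8)), (45.15, np.float64(10.0)), (45.19, np.float64(9.9)), (45.23, np.float64(10.0)), (45.27, np.float64(10.1)), (45.32, np.float64(10.0)), (45.36, np.float64(9.4)), (45.4, np.float64(10.1))]
moved 7.044028405948662e-05
jaw_face side [([0.529, 0.1674, 0.0536], 0.75), ([0.587, 0.1554, 0.0499], 0.63)]
plate_center side [([0.3011, -0.1994, 0.0013], 0.87), ([0.5265, 0.1638, 0.0549], 0.63), ([0.4957, -0.6337, -0.0015], 0.55)]
plate_center wrist [([0.5271, 0.1709, 0.053], 0.76)]
jaw_face wrist [([0.5892, 0.1508, 0.0517], 0.72), ([0.593, 0.1507, 0.0501], 0.42)]
49.2167
```

View pics/end.png

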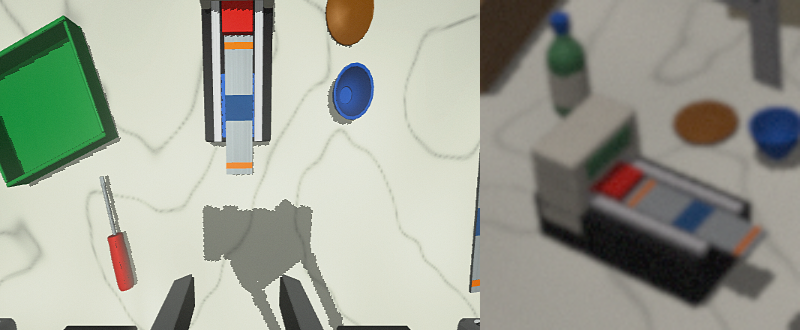

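The plate lies flat between the lips, its far end against the jaw, and the jaw has moved back about 23 mm to its hard end. The gripper is clear and the neighbouring things are where they were, so I'm handing in.

```bash
python3 -c "
from plant import r
print(r.sign_off())"
```

```text
the job is handed in; nothing more can be done
None
```

The job is handed in: the plate lies flat in the cradle against the red jaw, which I pushed back about 23 mm to its hard end, held there at 9–10.5 N for 1.4 s and released, about 49 s in all, with nothing dropped and nothing else seen to move.

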